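Open the sliding cover of a junction box

TASK

Open the junction box on the bench: press the red snap tab all the way in, then push the released yellow cover off its seat until it lies flat in the blue tray at the end of the box. Only press and push; do not pick the cover up or lift it, and leave the can, the jar, the screwdriver and the wrench where they are.

Things in the scene. Friction and masses are not known exactly. Their poses are not given: they have to be found in the camera images.
- unit: Junction box plus tray, fixed on a 150 x 290 mm plywood board on the bench; its y is the long axis, from box to tray. Origin at bench level, z up, below the line where box and tray meet. In its frame (mm): grey box y -145 to 0, rear wall y -145 to -138, top z 44; blue tray y 0 to 135
- seat (a point): Cover's seat: centre of the cover's underside as seated, unit (0, -90, 40) mm, same axes. Two ledges (tops unit z 40, inner edges x +-36, to y 0) carry the cover between guide walls (inner faces x +-46.5, top z 52). Lips (unit z 49 to 53, inner edges x +-41, y -138 to -48) overhang its sides. From unit y -45 to 0 the ledges flank an open well 72 wide, floor z 12, with only the tab in it
- cover: Loose yellow cover plate 90 x 90 x 6 mm, 90 g (varies). Origin: centre of its underside; axes as the unit's. Once the tab is in it slides freely along unit +y, 1.5 mm play each side; before that the tab stops it after 3 mm. It passes from the ledges into the tray, 3 mm lower; there its origin lies at unit y 45 to 85 (85: at the end stop), z 37
- cover_rib (a point): Centre of the -y face of the cover's orange rib, the face to push, at cover (0, -19, 14) mm. The rib runs across the cover, 60 (x) x 8 (y) x 16 (z) mm, at cover y -19 to -11, z 6 to 22; behind it is 26 mm of flat plate
- tab_top (a point): Centre of the top face of the red snap tab, 32 (x) x 34 (y) mm, at unit (0, -25, 50) mm when out; it moves straight down when pressed
- tab (a joint): How far the snap tab is pressed in (down), m: 0 out, 0.014 fully in (top then at unit z 36). It needs about 5 N and stays where it is left; the cover passes over it from 0.010 on
- tray (a point): Centre of the blue tray floor, at unit (0, 65, 37) mm, axes as the unit's. Floor 102 (x) x 130 (y) mm, side rims top unit z 44, end stop at unit y 130, top z 48; open towards the box
- can: Bystander: blue spray can, diameter 60, height 150 mm, upright; origin at the centre of its underside
- jar: Bystander: amber jar with steel cap, diameter 64, height 85 mm, upright; origin at the centre of its underside
- driver: Bystander: screwdriver with red handle, lying on the bench on the robot's side of the box; x axis along it, origin at its middle, underside
- wrench: Bystander: steel wrench, lying on the bench on the robot's side of the box; x axis along it, origin at its middle, underside
Mind the look-alikes: they are no part of the job. What is meant by the cover is not brown, green or purple, and is the larger of those in its own colour.

How it is judged:
On the way, in this order (a step that is already met when the one before it is completed fails the run):
1. the snap tab is pressed in (at least 10.5 mm) while the cover is still on its seat (value of joint tab above 0.0105 m and y of cover in the frame of unit below -0.08 m), for 0.1 s.
2. the cover has been pushed clear of the box, into the tray (y of cover in the frame of unit above 0.045 m), for 0.1 s.
At the end, for the whole second after the job is handed in: The cover lies flat (within 0.05 rad) and at rest on the tray floor, its centre 45 to 90 mm past the end of the box along the unit's y and within 12 mm of the tray's middle line, its underside within 4 mm of the tray floor (y of cover in the frame of unit between 0.045 and 0.09 m and x of cover in the frame of tray between -0.012 and 0.012 m and height (world z) of cover between 0.033 and 0.041 m and angle between cover's own z axis and vertical below 0.05 rad and linear speed of cover below 0.02 m/s); the robot touches nothing.
It fails at once if the cover is lifted: its origin more than 12 mm above its seat, or tipped by over 0.3 rad (height (world z) of cover above 0.052 m or angle between cover's own z axis and vertical above 0.3 rad).
It fails at once if the can is moved more than 15 mm (distance of can from where it was at the start of the episode above 0.015 m).
It fails at once if the jar is moved more than 15 mm (distance of jar from where it was at the start of the episode above 0.015 m).
It fails at once if the screwdriver is moved more than 15 mm (distance of driver from where it was at the start of the episode above 0.015 m).
It fails at once if the wrench is moved more than 15 mm (distance of wrench from where it was at the start of the episode above 0.015 m).
It also fails if it takes over 35 s, if anything falls off the work surface, if the arm or the gripper's body presses on something with over 40 N, if the wrist force passes 120 N, or if a joint passes its speed limit or range.

ROBOT

A 6-joint arm with a two-finger parallel gripper is mounted at the origin on the work surface. World frame = base frame: x ahead of the robot, y to its left, z up, the work surface at z = 0. Lengths are in m, angles in rad, forces in N, time in s.
With the tool pointing down it reaches from about 0.35 to 0.975 m from the base axis. Payload 17.4 kg.
Tool frame: the origin (TCP) lies at the very end of the fingers, on their centre line; the grasp point (between the pads) lies 19 mm behind it; z points along the fingers, y is the line along which they close (so a half turn about z gives the same grasp; the last joint's range is limited). The gripper opens to 85 mm and grips with 20 to 120 N. Pads are 22 mm wide; open, the fingers measure 114 mm over their backs; the gripper's body (76 mm by 85 mm) begins 54 mm behind the grasp point. The pads swing forward as they close: fully open they stand 13 mm farther back than shut.
Start: joints at [-1.335, 0.116, 1.442, -0, 1.584, -0.038], TCP at [0.183, -0.65, 0.231] pointing down, gripper open.
Joint ranges: [-2.83, 2.83], [-0.83, 2.19], [0.07, 2.5], [-1.14, 4.28], [0.01, 3], [-2.97, 2.97]. Speed limits (rad/s): [1.89, 1.89, 2.22, 3.14, 3.14, 3.14].

INTERFACE

Orientations are given as a unit quaternion [x, y, z, w].
In Python, from rig import telemetry, viewer, robot gives the robot as it stands.
- The arm moves only by the tool step_hand, called after ">>>" in YAML: its name, and indented under it one key for each argument. Schema: {"type":"object","properties":{"offsets":{"type":"object","properties":{"rows":{"type":"array","items":{"type":"array","items":{"type":"number"},"minItems":5,"maxItems":5},"minItems":1,"maxItems":5}},"additionalProperties":false,"required":["rows"]},"grip_n":{"type":"number"},"only":{"type":"string"},"quiet":{"type":"boolean"},"lines":{"type":"string"}},"required":["offsets"],"additionalProperties":false}. offsets is an object whose key "rows" holds a list of rows, 1 to 5 of them, each of 5 numbers: dx, dy, dz in a scale on which 1.0 is 0.8 m, then a turn about the tool's z in normalised numbers (1 is 2 rad), then the finger opening in m; each row shifts and turns the commanded pose from where the row before left it, along the tool's axes as they then stand; what a row does not reach is not made up. A row lasts 1/10 s, in which the tool goes at most 0.05 m and 0.15 rad, less where a joint would pass 70% of its speed; a pose out of reach is approached as far as the arm can. The fingers move at their own pace and stop on an object; grip_n is the grip in N (left out, the last holds). Time passes only in rows, so rows that do not move let the fingers close. The tool returns the time, the measured TCP pose, the force, the opening and the grip force at its end. only (a regular expression) keeps the lines of the reply that match it, lines (a string "A,B") keeps lines A to B, and quiet returns only ok. No shift or turn number may pass 1 either way. Input that does not fit is refused with a message, and nothing moves.
- telemetry.observe(): the state, without advancing time (a new reading comes with each control period).
- viewer.read_camera(name): name is "side" or "top" or "wrist"; returns the picture (384x512x3 uint8, red, green, blue); there is no depth.
- viewer.camera_model(name): a dict with "intrinsics" (3x3 intrinsics, pixels), "eye" and "orientation" of the camera in the world. Camera axes: x right, y down, z forward; pixel columns grow to the right and rows downward; lengths in m; the calibration is good to about 2 mm. A picture is of the moment at which its call begins: read the wrist's pose just before it. camera_model takes no time and is no camera call; for the wrist camera it gives the pose at the moment of the call.
- robot.sign_off(): hands the job in; it is judged then, once.
The state is a dict: "t": time; "joint_positions": joint angles; "dq": joint speeds; "joint_torque": joint torques, N m; "position": TCP position; "orientation": TCP orientation; "force": force on the tool from outside, world axes, zero at the start; "torque": the same for the moment, N m; "grip_width": finger opening in m; "finger_force": force on a finger pad.
Only numpy, scipy, OpenCV 4.12 (cv2) and the standard library are available. Lean on these libraries where they do the work, as an engineer would, in place of code of your own. Each camera call takes 0.05 s, during which the arm holds its last target. There are 200 camera calls.

## Working session

There is one attempt and no reset: what is moved stays moved. The work goes in short steps, Python scripts to look and compute and a tool call to move; the robot and the scene stay as the last step left them, time stands still between calls to the robot, and variables do not carry over. Pictures are saved under pics/ and viewed, at most 10 in all, crops included, and the job is handed in when it is done.

```bash
mkdir -p pics; python3 - <<'E'
from rig import telemetry, viewer, robot
import cv2,numpy as np
s=telemetry.observe();print(s['t'],s['position'],s['orientation'],s['grip_width'])
for n in ['top','side']:
    im=viewer.read_camera(n);cv2.imwrite(f'pics/{n}0.png',im[:,:,::-1]);m=viewer.camera_model(n);print(n,m)
E
```

```text
0.0 [ 0.18245319 -0.64967521  0.23058554] [ 9.90644303e-01  1.36468103e-01 -5.62888767e-05 -5.63824974e-04] 0.08520186357155292
top {'intrinsics': array([[386.01818389,   0.        , 253.40686689],
       [  0.        , 386.01818389, 196.69948794],
       [  0.        ,   0.        ,   1.        ]]), 'eye': array([0.35104757, 0.00177058, 1.12385825]), 'orientation': array([ 0.70956935, -0.69838711,  0.06346249, -0.06884252])}
side {'intrinsics': array([[412.38707303,   0.        , 259.86638707],
       [  0.        , 412.38707303, 192.69997134],
       [  0.        ,   0.        ,   1.        ]]), 'eye': array([0.37807057, 0.77802384, 0.78366444]), 'orientation': array([-0.09532673,  0.91524236, -0.38932625,  0.04085705])}
```

View pics/top0.png

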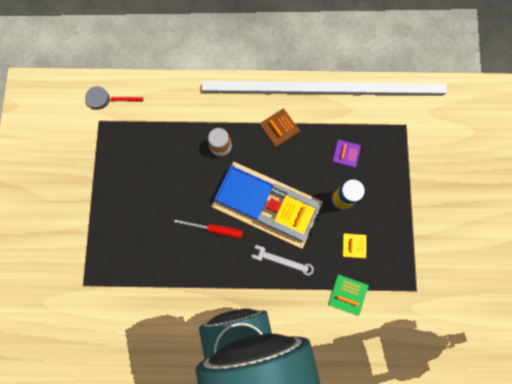

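View pics/side0.png

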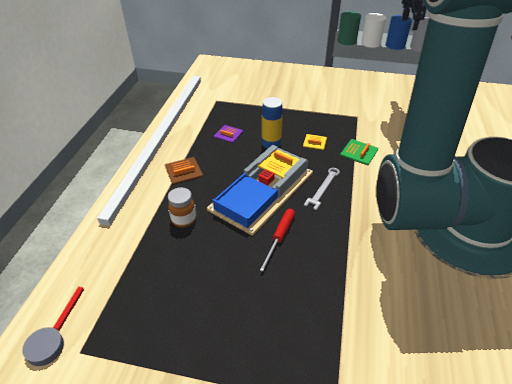

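The top view shows these candidates for the cover: yellow on the box (295,214), small yellow (354,246), brown (280,127), purple (347,153) and green (349,295). The one meant is the yellow plate on the box at (295,214), with the red tab at (273,205), the blue tray at (243,191), the can at (348,194) and the jar at (220,141). The side view agrees: cover (280,162), tab (266,177), tray (245,200). Next I measure, and check the choice in a crop.

```bash
cat > h.py <<'E'
import cv2,numpy as np
from scipy.spatial.transform import Rotation as R
from rig import telemetry, viewer, robot
def ray(m,p):
    p=np.atleast_2d(np.float64(p));d=np.c_[p,np.ones(len(p))]@np.linalg.inv(m['intrinsics']).T
    return m['eye'],R.from_quat(m['orientation']).apply(d)
def plane(m,p,z):
    e,d=ray(m,p);return e+d*((z-e[2])/d[:,2])[:,None]
def tri(m1,p1,m2,p2):
    A=np.zeros((3,3));b=np.zeros(3);L=[]
    for m,p in((m1,p1),(m2,p2)):
        e,d=ray(m,p);d=d[0]/np.linalg.norm(d[0]);P=np.eye(3)-np.outer(d,d);A+=P;b+=P@e;L.append((P,e))
    x=np.linalg.solve(A,b);return x,[np.linalg.norm(P@(x-e)) for P,e in L]
RNG={'yellow':[(22,150,120),(34,255,255)],'blue':[(105,150,60),(125,255,255)],'red':[(0,190,60),(4,255,255)],'orange':[(8,180,100),(20,255,255)]}
def mask(im,c,roi):
    h=cv2.cvtColor(im,cv2.COLOR_RGB2HSV);k=cv2.inRange(h,*map(np.array,RNG[c]));o=np.zeros_like(k);x0,y0,x1,y1=roi;o[y0:y1,x0:x1]=k[y0:y1,x0:x1];return o
def big(k):
    c=max(cv2.findContours(k,cv2.RETR_EXTERNAL,cv2.CHAIN_APPROX_NONE)[0],key=cv2.contourArea);M=cv2.moments(c);return c[:,0],np.array([M['m10'],M['m01']])/max(M['m00'],1e-9)
E
python3 - <<'E'
from h import *
M={n:viewer.camera_model(n) for n in('top','side')}
I={n:cv2.imread(f'pics/{n}0.png')[:,:,::-1].copy() for n in M}
roi={'top':(205,155,328,250),'side':(200,140,318,235)}
for c,z in(('blue',.042),('red',.05),('yellow',.046),('orange',.062)):
    P={}
    for n in M:
        try:k,P[n]=big(mask(I[n],c,roi[n]))
        except ValueError: print(c,n,'none');continue
        w=plane(M[n],k,z);r=cv2.minAreaRect((w[:,:2]*1000).astype(np.float32));print(c,n,P[n].round(1),'n',len(k),'rect',np.round(r[0],1),np.round(r[1],1),round(r[2],1), 'cen',plane(M[n],P[n],z)[0].round(4))
    if len(P)==2:print('  tri',*tri(M['top'],P['top'],M['side'],P['side']))
a=cv2.resize(I['top'][155:250,205:328],None,fx=5,fy=5,interpolation=cv2.INTER_CUBIC)
cv2.imwrite('pics/c1.png',a[:,:,::-1])
b=cv2.resize(I['side'][140:235,200:320],None,fx=5,fy=5,interpolation=cv2.INTER_CUBIC);cv2.imwrite('pics/c2.png',b[:,:,::-1])
E
```

```text
blue top [243. 192.] n 150 rect [570.2  41.9] [139.3 111.3] 64.9 cen [0.5692 0.0418 0.042 ]
blue side [244.7 199.8] n 148 rect [570.9  51.1] [152.7 130.1] 65.2 cen [0.5699 0.0576 0.042 ]
  tri [0.57319241 0.04239291 0.02623219] [np.float64(0.0008117732340302507), np.float64(0.0008117732340300517)]
red top [224.8 230.8] n 78 rect [456.5  90.7] [97.1 25.1] 79.6 cen [0.4567 0.0898 0.05  ]
red side [284.8 222. ] n 64 rect [455.9 118.2] [91.  24.5] 79.8 cen [0.4566 0.119  0.05  ]
  tri [0.4597136  0.09220632 0.02020822] [np.float64(9.403337147337926e-05), np.float64(9.403337147333497e-05)]
yellow top [294.5 213.9] n 106 rect [ 508.5 -104.9] [90.7 80.2] 66.2 cen [ 0.5078 -0.1049  0.046 ]
yellow side [276.8 164.4] n 127 rect [ 510.2 -101.8] [93.3 81.9] 66.4 cen [ 0.5141 -0.0923  0.046 ]
  tri [ 0.51292333 -0.10600672  0.03404142] [np.float64(0.0033032693362813827), np.float64(0.003303269336281454)]
orange top [299.1 216.1] n 40 rect [ 499.8 -115.9] [ 8.6 57.8] 65.7 cen [ 0.4995 -0.116   0.062 ]
orange side [282.7 157.3] n 44 rect [ 502.  -107.5] [23.  67.5] 65.7 cen [ 0.5005 -0.107   0.062 ]
  tri [ 0.50124521 -0.11687913  0.05389416] [np.float64(0.000591555358403881), np.float64(0.0005915553584040545)]
```

View pics/c1.png

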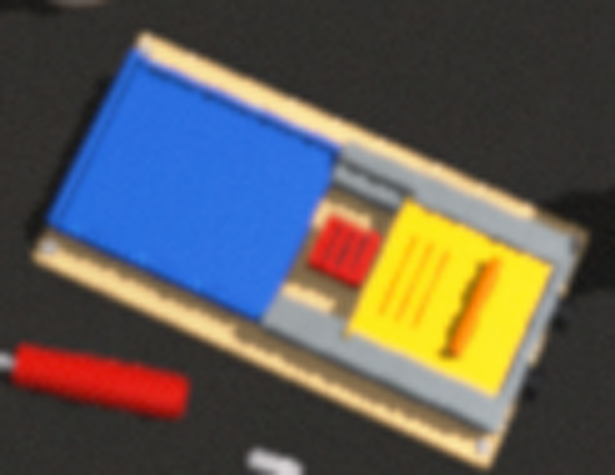

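View pics/c2.png

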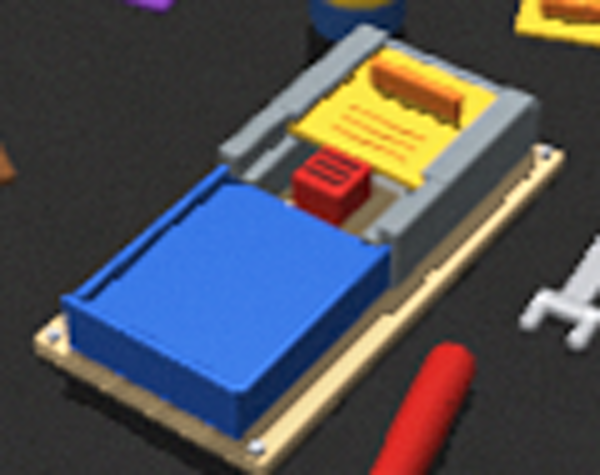

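The crops confirm the choice: a large yellow plate with an orange rib, seated in the grey box, with the red tab in the well in front of it. Two board screws appear in both views (top crop (48,247) and (482,443), side crop (255,447) and (543,152)), so I use them for the axis.

```bash
python3 - <<'E'
from h import *
M={n:viewer.camera_model(n) for n in('top','side')}
I={n:cv2.imread(f'pics/{n}0.png')[:,:,::-1].copy() for n in M}
T=lambda a:np.array([205,155])-.4+np.array(a)/5
S=lambda a:np.array([200,140])-.4+np.array(a)/5
f=lambda n,a,b:print(n,*[np.round(q,4) for q in tri(M['top'],T(a),M['side'],S(b))])
f('screw tray',(48,247),(255,447));f('screw box',(482,443),(543,152))
f('tab top',(346,248),(331,175))
f('cover corner front far',(405,202),(292,128));f('cover corner front near',(350,332),(418,185))
f('tray end far',(137,48),(65,300));f('tray end near',(50,222),(240,393))
f('tray box far',(340,150),(225,168));f('tray box near',(265,318),(390,250))
RO={'top':(262,190,288,216),'side':(255,165,278,190)}
k,c=big(mask(I['top'],'red',RO['top']));w=plane(M['top'],k,.05);r=cv2.minAreaRect((w[:,:2]*1000).astype(np.float32));print(c,r)
k,c=big(mask(I['top'],'blue',(205,155,328,250)))
for z in(.037,.044):
  w=plane(M['top'],k,z);print(z,cv2.boxPoints(cv2.minAreaRect((w[:,:2]*1000).astype(np.float32))).round(1).tolist())
  print(w[w[:,1].argmin()],w[w[:,1].argmax()],w[w[:,0].argmin()],w[w[:,0].argmax()])
E
```

```text
screw tray [0.5387 0.1262 0.0132] [0.0006 0.0006]
screw box [ 0.4281 -0.1265  0.0119] [0.0002 0.0002]
tab top [ 0.5355 -0.0465  0.0438] [0.0004 0.0004]
cover corner front far [ 0.5633 -0.0798  0.0444] [0.0013 0.0013]
cover corner front near [ 0.4879 -0.0491  0.0429] [0.0006 0.0006]
tray end far [0.6501 0.0752 0.0436] [0.0005 0.0005]
tray end near [0.5471 0.1218 0.0462] [0.0001 0.0001]
tray box far [ 0.5933 -0.0427  0.0415] [0.0009 0.0009]
tray box near [ 0.4951 -0.0011  0.0378] [0. 0.]
[273.24162257 205.02292769] ((532.7659301757812, -44.49318313598633), (30.225339889526367, 30.657934188842773), 64.11884307861328)
0.037 [[490.8999938964844, 2.4000000953674316], [592.0999755859375, -45.0], [651.5, 81.69999694824219], [550.2000122070312, 129.10000610351562]]
[ 0.58624474 -0.03838603  0.037     ] [0.55444819 0.12474895 0.037     ] [0.49564489 0.00625735 0.037     ] [0.65000425 0.07858049 0.037     ]
0.044 [[490.0, 2.4000000953674316], [590.5999755859375, -44.70000076293945], [649.5, 81.19999694824219], [549.0, 128.3000030517578]]
[ 0.58472993 -0.0381274   0.044     ] [0.55313817 0.1239569  0.044     ] [0.4947136  0.00622845 0.044     ] [0.64807879 0.07808579 0.044     ]
```

The manual's scale: shifts go in shares of 0.8 m and turns go in shares of 2 rad. Converting my numbers, -0.147 rad / 2 = -0.0735.

>>> step_hand:
  offsets: {"rows":[[0, 0, 0, -0.0735, 0], [0, 0, 0, -0.0735, 0], [0, 0, 0, -0.0735, 0], [0, 0, 0, -0.0735, 0], [0, 0, 0, -0.0735, 0]]}
  grip_n: 40

```text
t: 0.6
position: [0.1825, -0.6497, 0.2309]
orientation: [0.874, 0.486, 0.0, -0.0]
force: [0.2, 0.1, -0.0]
grip_width: 0.0128
finger_force: 0.0
```

>>> step_hand:
  offsets: {"rows":[[0, 0, 0, -0.0735, 0], [0.05, 0.0063, 0, 0, 0], [0.0563, 0.0063, 0, 0, 0], [0.0563, 0.0063, 0, 0, 0], [0.0563, 0.0063, 0, 0, 0]]}

```text
t: 1.1
position: [0.2718, -0.4962, 0.2308]
orientation: [0.838, 0.546, 0.0, -0.0]
force: [1.2, 0.3, 1.0]
grip_width: -0.0003
finger_force: 0.0
```

```bash
cat > u.py <<'E'
from h import *
a=np.radians(66.3);O=np.array([.544,-.0226,0]);Y=np.array([np.cos(a),np.sin(a),0]);X=np.array([Y[1],-Y[0],0])
def rep():
    s=telemetry.observe();d=np.array(s['position'])-O;Q=R.from_quat(s['orientation']).as_matrix()
    print('t',round(s['t'],2),'unit mm',np.round([d@X*1e3,d@Y*1e3,d[2]*1e3],1),'yaw err deg',round(np.degrees(np.arctan2(Q[1,0],Q[0,0])-a),2),'F',np.round(s['force'],1),'w',round(s['grip_width'],4))
    return s
if __name__=='__main__':rep()
E
python3 u.py
```

```text
t 1.1 unit mm [ -58.9 -543.   230.8] yaw err deg -0.11 F [1.2 0.3 1. ] w -0.0003
```

Converted, 0.05 m / 0.8 = 0.0625, 0.006 m / 0.8 = 0.0075.

>>> step_hand:
  offsets: {"rows":[[0.0625, 0.0075, 0, 0, 0], [0.0625, 0.0075, 0, 0, 0], [0.0625, 0.0075, 0, 0, 0], [0.0625, 0.0075, 0, 0, 0], [0.0625, 0.0075, 0, 0, 0]]}
  quiet: true

```text
ok
```

>>> step_hand:
  offsets: {"rows":[[0.0625, 0.0075, 0, 0, 0], [0.0625, 0.0075, 0, 0, 0], [0.0625, 0.0075, 0, 0, 0], [0.0625, 0.0063, 0, 0, 0], [0.0375, 0, 0, 0, 0]]}
  quiet: true

```text
ok
```

>>> step_hand:
  offsets: {"rows":[[0, 0, 0, 0, 0], [0, 0, 0, 0, 0]]}

```text
t: 2.3
position: [0.5118, -0.0821, 0.2309]
orientation: [0.837, 0.547, -0.0, -0.0]
force: [1.0, 0.2, -0.4]
grip_width: -0.0001
finger_force: 0.0
```

```bash
python3 u.py; python3 - <<'E'
from h import *
m=viewer.camera_model('wrist');im=viewer.read_camera('wrist');cv2.imwrite('pics/w1.png',im[:,:,::-1]);np.save('w1.npy',m,allow_pickle=True);print(m['eye'])
E
```

```text
t 2.3 unit mm [ -5.6 -67.5 230.9] yaw err deg 0.01 F [ 1.   0.2 -0.4] w -0.0001
[ 0.54235811 -0.01134652  0.37281913]
```

View pics/w1.png

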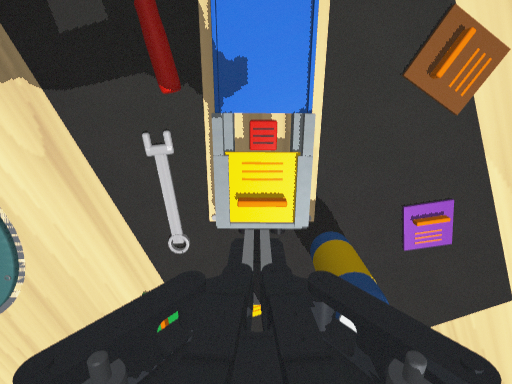

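The wrist view shows the box axis running straight up the picture: tab (263,135), cover (262,187), rib (262,201), finger tips (258,232), can clear at (345,262). I move 40 mm on and triangulate from the two wrist poses.

Converted, 0.025 m / 0.8 = 0.0313, 0.022 m / 0.8 = 0.0275.

>>> step_hand:
  offsets: {"rows":[[0.0275, 0.0038, 0.0313, 0, 0], [0.0263, 0.0038, 0.0313, 0, 0], [0, 0, 0.025, 0, 0], [0, 0, 0, 0, 0], [0, 0, 0, 0, 0]]}
  quiet: true

```text
ok
```

```bash
python3 - <<'E'
from u import *
rep()
m2=viewer.camera_model('wrist');i2=viewer.read_camera('wrist');cv2.imwrite('pics/w2.png',i2[:,:,::-1])
m1=np.load('w1.npy',allow_pickle=True).item();i1=cv2.imread('pics/w1.png')[:,:,::-1].copy()
U=lambda p:np.round([(p-O)@X*1e3,(p-O)@Y*1e3,p[2]*1e3],1)
def box(k):
    c,_=big(k);x0,y0=c.min(0);x1,y1=c.max(0);return np.array([[x0,y0],[x1,y0],[x1,y1],[x0,y1]])-.0,c
for col,r1,r2 in(('red',(240,110,290,160),(200,60,330,300)),('yellow',(220,140,310,226),(190,60,340,384)),('orange',(230,191,294,210),(190,100,340,384))):
    try:
        b1,c1=box(mask(i1,col,r1));b2,c2=box(mask(i2,col,r2))
    except ValueError as e: print(col,e);continue
    print(col,b1[0],b1[2],b2[0],b2[2])
    for n,p,q in zip(('TL','TR','BR','BL'),b1,b2):
        x,e=tri(m1,p,m2,q);print('  ',n,U(x),np.round(e[0]*1e3,2))
E
```

```text
t 2.85 unit mm [  0.9 -25.8 161.9] yaw err deg -0.15 F [-0.4 -0.3  0.1] w -0.0003
red [250. 120.] [276. 149.] [241. 166.] [273. 202.]
   TL [-14.4  -9.4  29.2] 0.67
   TR [17.6 -9.6 28.3] 0.13
   BR [ 17.  -41.8  46.8] 0.13
   BL [-14.2 -41.6  47.3] 0.59
yellow [225. 152.] [299. 221.] [212. 203.] [301. 274.]
   TL [-45.2 -47.3  34.4] 0.5
   TR [ 46.5 -47.4  34.6] 0.16
   BR [  55.6 -152.1    6.3] 0.23
   BL [ -52.9 -150.4    8.9] 1.97
orange [238. 197.] [286. 206.] [233. 226.] [280. 227.]
   TL [ -49.3 -197.7 -234.5] 0.44
   TR [  54.1 -188.3 -210.6] 5.95
   BR [  73.9 -279.4 -398. ] 8.45
   BL [ -67.1 -299.9 -447.3] 2.69
```

View pics/w2.png

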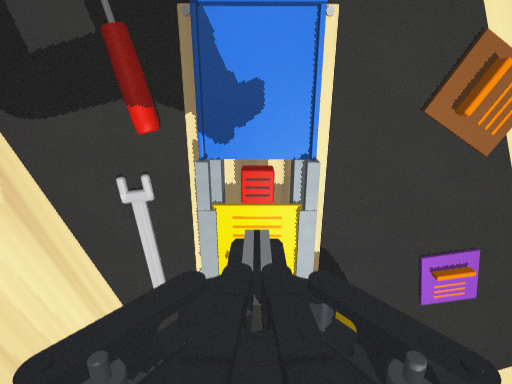

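Measured against my unit frame, the tab's near edge is at y -41.7, z 47 (text: -42, 50), it is 32 wide and centred at x ≈ +1.5; the cover's front edge is at y -47. This agrees with the text within about 3 mm. In the second wrist view the finger tips sit just below the tab, in line with it (258,232 against 257,184). Now I press.

Converted, 0.04 m / 0.8 = 0.05, 0.035 m / 0.8 = 0.0438.

>>> step_hand:
  offsets: {"rows":[[0.0013, 0, 0.05, 0, 0], [0.0013, 0, 0.0438, 0, 0], [0, 0, 0.0313, 0, 0], [0, 0, 0, 0, 0], [0, 0, 0, 0, 0]]}
  only: "force"

```text
force: [0.3, 0.2, 1.0]
finger_force: 0.0
```

```bash
python3 u.py
```

```text
t 3.4 unit mm [  1.5 -23.1  63.1] yaw err deg -0.11 F [0.3 0.2 1. ] w 0.0001
```

>>> step_hand:
  offsets: {"rows":[[0, 0, 0.005, 0, 0], [0, 0, 0.005, 0, 0], [0, 0, 0.005, 0, 0], [0, 0, 0, 0, 0]]}
  only: "force"

```text
force: [0.2, 0.3, 0.2]
finger_force: 0.0
```

```bash
python3 u.py
```

```text
t 3.8 unit mm [  0.8 -22.9  49.3] yaw err deg -0.08 F [0.2 0.3 0.2] w -0.0002
```

Converted, 0.004 m / 0.8 = 0.005, 0.003 m / 0.8 = 0.0038.

>>> step_hand:
  offsets: {"rows":[[0, 0, 0.005, 0, 0], [0, 0, 0.0038, 0, 0], [0, 0, 0, 0, 0]]}
  only: "force:"

```text
force: [-0.7, 0.8, -0.2]
finger_force: 0.0
```

```bash
python3 u.py
```

```text
t 4.1 unit mm [  0.7 -22.8  42.2] yaw err deg -0.07 F [-0.7  0.8 -0.2] w -0.0
```

>>> step_hand:
  offsets: {"rows":[[0, 0, 0.0038, 0, 0], [0, 0, 0.0038, 0, 0], [0, 0, 0, 0, 0], [0, 0, 0, 0, 0]]}
  only: "force:"

```text
force: [0.8, -0.4, -0.5]
finger_force: 0.0
```

```bash
python3 u.py
```

```text
t 4.5 unit mm [  0.5 -22.9  36.1] yaw err deg -0.08 F [ 0.8 -0.4 -0.5] w -0.0
```

Converted, 0.003 m / 0.8 = 0.0038.

>>> step_hand:
  offsets: {"rows":[[0, 0, 0.0038, 0, 0]]}
  only: "force:"

```text
force: [-26.8, 3.9, 57.7]
finger_force: 29.3
```

```bash
python3 u.py
```

```text
t 4.6 unit mm [  1.1 -22.8  35.5] yaw err deg -0.07 F [-26.8   3.9  57.7] w -0.0
```

>>> step_hand:
  offsets: {"rows":[[0, 0, 0.0013, 0, 0], [0, 0, 0, 0, 0]]}
  only: "force:"

```text
force: [-22.4, 1.6, 43.5]
finger_force: 21.6
```

```bash
python3 u.py;python3 - <<'E'
from u import *
i=viewer.read_camera('side');m=viewer.camera_model('side')
cv2.imwrite('pics/s2.png',cv2.resize(i[120:240,190:330],None,fx=5,fy=5,interpolation=cv2.INTER_CUBIC)[:,:,::-1])
E
```

```text
t 4.8 unit mm [  1.  -22.8  35.6] yaw err deg -0.07 F [-22.4   1.6  43.5] w -0.0002
```

View pics/s2.png

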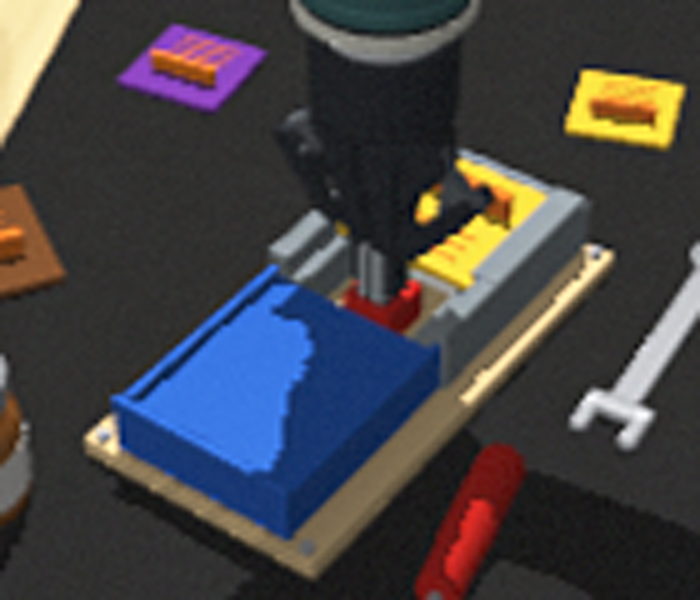

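The tab is fully in: hard stop at z 35.6 (text: 36), and the side picture shows the tab sunk below the tips at (385,300) with the cover still in place. I back off and check the can's clearance from the planned pose behind the rib.

Converted, -0.035 m / 0.8 = -0.0438, -0.02 m / 0.8 = -0.025.

>>> step_hand:
  offsets: {"rows":[[0, 0, -0.025, 0, 0], [0, 0, -0.0438, 0, 0], [0, 0, -0.0125, 0, 0], [0, 0, 0, 0, 0]]}
  only: "force:"

```text
force: [0.6, -1.0, 0.0]
finger_force: 0.0
```

```bash
python3 u.py; python3 - <<'E'
from u import *
m=viewer.camera_model('top');p=plane(m,[352,190],.15)[0];print('can',p.round(3),((p-O)@X*1e3).round(),((p-O)@Y*1e3).round())
i=viewer.read_camera('side');ms=viewer.camera_model('side')
k,c=big(mask(i,'red',(255,165,278,190)));print(k.min(0),k.max(0),plane(ms,c,.036)[0].round(3))
E
```

```text
t 5.25 unit mm [  1.4 -22.7  98.8] yaw err deg -0.08 F [ 0.6 -1.   0. ] w -0.0001
can [ 0.557 -0.243  0.15 ] 100.0 -196.0
[259 173] [273 185] [ 0.53  -0.037  0.036]
```

Converted, -0.035 m / 0.8 = -0.0438, -0.031 m / 0.8 = -0.0388.

>>> step_hand:
  offsets: {"rows":[[-0.0438, 0, 0, 0, 0], [-0.0438, 0, 0, 0, 0], [-0.0388, 0, 0, 0, 0], [0, 0, 0, 0, 0], [0, 0, 0, 0, 0]]}
  only: "force:"

```text
force: [0.3, 0.3, -0.3]
finger_force: 0.0
```

```bash
python3 u.py
```

```text
t 5.8 unit mm [   0.  -124.3   95.9] yaw err deg -0.16 F [ 0.3  0.3 -0.3] w -0.0004
```

>>> step_hand:
  offsets: {"rows":[[0, 0, 0.025, 0, 0], [0, 0, 0.0188, 0, 0], [0, 0, 0.01, 0, 0], [0, 0, 0, 0, 0], [0, 0, 0, 0, 0]]}
  only: "force:"

```text
force: [0.5, 0.4, 0.0]
finger_force: 0.0
```

```bash
python3 u.py;python3 - <<'E'
from u import *
i=viewer.read_camera('wrist');cv2.imwrite('pics/w3.png',i[:,:,::-1])
E
```

```text
t 6.3 unit mm [   0.6 -123.6   54.5] yaw err deg -0.06 F [0.5 0.4 0. ] w 0.0001
```

View pics/w3.png

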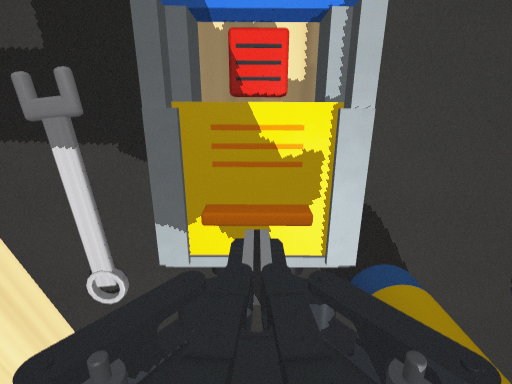

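The tips (257,232) are behind the rib (257,215), above the plate, and everything is aligned. I lower 4 mm and push.

Converted, 0.012 m / 0.8 = 0.015, 0.01 m / 0.8 = 0.0125.

>>> step_hand:
  offsets: {"rows":[[0, 0, 0.005, 0, 0], [0.0075, 0, 0, 0, 0], [0.0125, 0, 0, 0, 0], [0.015, 0, 0, 0, 0], [0, 0, 0, 0, 0]]}
  only: "force:"

```text
force: [-0.2, 0.2, 1.2]
finger_force: 0.0
```

```bash
python3 u.py
```

```text
t 6.85 unit mm [  0.6 -94.3  50.5] yaw err deg -0.0 F [-0.2  0.2  1.2] w -0.0003
```

>>> step_hand:
  offsets: {"rows":[[0.0188, 0, 0, 0, 0], [0.0188, 0, 0, 0, 0], [0.0188, 0, 0, 0, 0], [0.0125, 0, 0, 0, 0]]}
  only: "force:"

```text
force: [-0.4, -0.9, 0.6]
finger_force: 0.5
```

```bash
python3 u.py;python3 - <<'E'
from u import *
i=viewer.read_camera('wrist');cv2.imwrite('pics/w4.png',i[:,:,::-1])
E
```

```text
t 7.25 unit mm [  0.7 -39.3  50.4] yaw err deg -0.03 F [-0.4 -0.9  0.6] w -0.0001
```

View pics/w4.png

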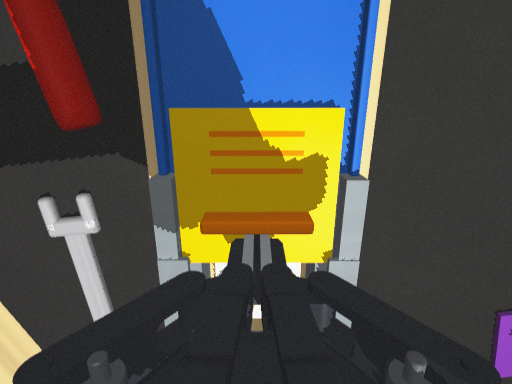

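The cover slides straight: rib (257,222) is against the tips and the front edge (257,108) is already over the tray. I push the remaining 74 mm.

Converted, 0.015 m / 0.8 = 0.0188, 0.01 m / 0.8 = 0.0125.

>>> step_hand:
  offsets: {"rows":[[0.0188, 0, 0, 0, 0], [0.0188, 0, 0, 0, 0], [0.0188, 0, 0, 0, 0], [0.0125, 0, 0, 0, 0], [0, 0, 0, 0, 0]]}
  only: "force:"

```text
force: [-0.8, -0.2, -0.8]
finger_force: 0.0
```

```bash
python3 u.py
```

```text
t 7.8 unit mm [ 0.6 15.5 50.2] yaw err deg -0.0 F [-0.8 -0.2 -0.8] w -0.0001
```

>>> step_hand:
  offsets: {"rows":[[0.01, 0, 0, 0, 0], [0.0075, 0, 0, 0, 0], [0.0063, 0, 0, 0, 0], [0, 0, 0, 0, 0], [0, 0, 0, 0, 0]]}
  only: "force:"

```text
force: [-0.7, 0.3, 0.4]
finger_force: 0.0
```

```bash
python3 u.py
```

```text
t 8.3 unit mm [ 0.8 33.1 50.3] yaw err deg -0.07 F [-0.7  0.3  0.4] w 0.0002
```

>>> step_hand:
  offsets: {"rows":[[-0.0125, 0, 0, 0, 0], [-0.0125, 0, 0, 0, 0], [0, 0, -0.05, 0, 0], [0, 0, -0.0625, 0, 0], [0, 0, -0.025, 0, 0]]}
  only: "force:"

```text
force: [-0.2, -0.4, 0.4]
finger_force: 0.0
```

>>> step_hand:
  offsets: {"rows":[[-0.05, 0, 0, 0, 0], [-0.05, 0, 0, 0, 0], [-0.0375, 0, 0, 0, 0], [0, 0, 0, 0, 0], [0, 0, 0, 0, 0]]}
  only: "force:"

```text
force: [-1.1, -0.1, -0.1]
finger_force: 0.0
```

```bash
python3 - <<'E'
from u import *
rep()
M={n:viewer.camera_model(n) for n in('top','side')};I={n:viewer.read_camera(n) for n in M}
U=lambda p:np.round([(p-O)@X*1e3,(p-O)@Y*1e3,p[2]*1e3],1)
for n,roi in(('top',(205,155,328,250)),('side',(200,140,318,235))):
    k,c=big(mask(I[n],'yellow',roi));w=plane(M[n],k,.043);r=cv2.minAreaRect((w[:,:2]*1e3).astype(np.float32));print(n,U(np.array([*r[0],43])/1e3),r[1:])
a=[cv2.resize(I[n][y:y+100,205:325],(480,400),interpolation=cv2.INTER_CUBIC) for n,y in(('top',155),('side',140))]
cv2.imwrite('pics/end.png',cv2.resize(np.hstack(a),(800,333))[:,:,::-1])
E
```

```text
t 9.3 unit mm [  0.5 -98.  160.5] yaw err deg -0.19 F [-1.1 -0.1 -0.1] w -0.0001
top [-1.8 64.  43. ] ((87.27080535888672, 87.61231231689453), 65.3797378540039)
side [-0.6 68.2 43. ] ((90.53572845458984, 90.3840103149414), 66.06118774414062)
```

View pics/end.png

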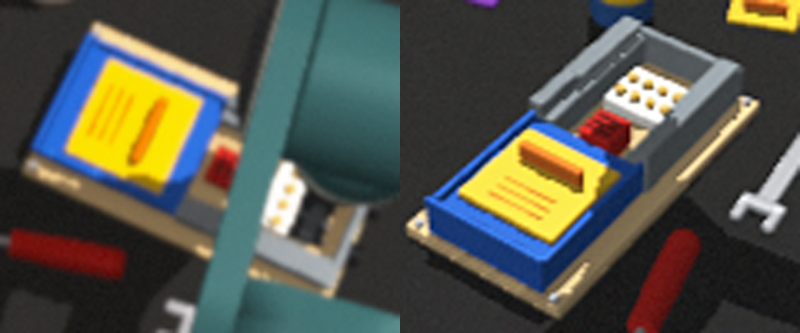

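The cover lies flat in the tray (top half (145,115), side half (540,185)) at about unit y 66, x -1, the arm is clear of everything, and the tools are where they were.

```bash
python3 -c "
from rig import robot
print(robot.sign_off())"
```

```text
the job is handed in; nothing more can be done
None
```

I pressed the tab fully in and pushed the cover flat into the tray (about unit y 66 mm, x -1 mm); the bystanders were left alone, and I handed the job in at about 9.4 s, though sign-off returned no verdict.

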